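# Nudge the embossing template onto its locating pins

### The job

The aluminium embossing template has been left askew on top of the jig's two locating pins. Without picking it up, push it with the fingertips back towards the fence and sideways until both of its locating holes drop over the pins and it lies flat on the board. Leave all the other craft things where they are and take the hand away.

Things in the scene. Friction and masses are not known exactly. Their poses are not given: they have to be found in the camera images.
- jig: wooden embossing jig fixed to the table: dark board 180 (x) x 380 (y) x 18 mm, origin at the centre of its underside, +x away from the robot. Two fixed brass pins stand on it at jig x = +28, y = +45 and -45 mm, hidden under the template at first: 10 mm diameter, 9 mm high, the top 4 mm tapering to 6 mm. A white card of no thickness lies on the board
- fence (a point): middle of the fence's near face, at the board's top: jig x = +61.5 mm, y = 0. The fence is a straight fixed wooden strip along jig y, 360 mm long, 18 mm high above the board, at the board's far side. A red stripe across it marks the y of each pin
- pin_left (a point): foot of the pin at jig y = +45 mm, on the board's top face (18 mm above the table)
- pin_right (a point): foot of the pin at jig y = -45 mm, on the board's top face
- template: loose aluminium plate 120 (x) x 200 (y) x 8 mm, 0.3 to 0.5 kg, origin at the centre of its underside. Two 14 mm locating holes at its x = +28, y = +45 and -45 mm; a row of three 37 mm round openings at x = -24 mm. At first its far (+x) part rides on the pins and its near edge on the board (slope 5 degrees), 2 to 5 cm too far left or right, 1 to 2 cm short of the fence, a few degrees askew
- template_centre (a point): centre of the template plate, 4 mm above its underside. The plate slides under a few newtons; pushed sideways about 8 mm on the robot side of its middle it hardly turns. Seated, it lies flat on the board right over the jig's origin, its far edge 1.5 mm from the fence. Squared against the fence, it drops onto the pins when slid along to them
- hole_left (a point): centre of the locating hole at template y = +45 mm, at the underside; belongs over pin_left
- hole_right (a point): centre of the locating hole at template y = -45 mm, at the underside; belongs over pin_right
- paint_jar: bystander: yellow jar, 54 mm diameter, 70 mm high, behind the fence; origin under its centre
- stamp: bystander: wooden hand stamp with a knob, 44 mm diameter, 68 mm high, behind the fence; origin under its centre
- mug: bystander: white mug, 84 mm diameter, 95 mm high, on the left; origin under its centre
- bowl: bystander: blue bowl, 120 mm diameter, 50 mm high, on the left; origin under its centre
- glue_gun: bystander: black glue gun with an orange nozzle lying on its side, about 170 x 130 mm, 38 mm high, on the right; origin under its barrel
- brush: bystander: paint brush 190 mm long lying on the right; origin at its underside

How it is judged:
At the end, for the whole second after the job is handed in: Both locating holes lie over their pins (within 4 mm), the template lies flat on the board (hole undersides within 2.5 mm of it, tilt under 0.025 rad) and at rest; the bystanders have moved less than 20 mm (horizontal distance between hole_left and pin_left below 0.004 m and horizontal distance between hole_right and pin_right below 0.004 m and height (world z) of each of hole_left, hole_right below 0.0205 m and angle between template's own z axis and vertical below 0.025 rad and linear speed of template below 0.01 m/s and distance of each of paint_jar, stamp, mug, bowl, glue_gun, brush from where it was at the start of the episode below 0.02 m); the robot touches nothing.
It fails at once if the template is lifted (its centre rises more than about 6 mm above where it rides on the pins) (height (world z) of template_centre above 0.034 m).
It fails at once if the template is tipped up steeply (angle between template's own z axis and vertical above 0.25 rad).
It fails at once if one of the other craft things is moved by 20 mm or more (distance of any of paint_jar, stamp, mug, bowl, glue_gun, brush from where it was at the start of the episode above 0.02 m).
It also fails if it takes over 64 s, if anything falls off the work surface, if the arm or the gripper's body presses on something with over 40 N, if the wrist force passes 120 N, or if a joint passes its speed limit or range.

### The arm

A 7-joint arm with a two-finger parallel gripper is mounted at the origin on the work surface. World frame = base frame: x ahead of the robot, y to its left, z up, the work surface at z = 0. Lengths are in m, angles in rad, forces in N, time in s.
With the tool pointing down it reaches from about 0.4 to 0.85 m from the base axis. Payload 10.4 kg.
Tool frame: the origin (TCP) lies between the finger pads; the fingertips stand 19 mm ahead of it and the grasp point (between the pads) is the TCP; z points along the fingers, y is the direction in which the jaws open and shut (so a half turn about z gives the same grasp; the last joint's range is limited). The gripper opens to 85 mm and grips with 20 to 120 N. Pads are 22 mm wide; open, the fingers measure 114 mm over their backs; the gripper's body (76 mm by 85 mm) begins 54 mm behind the grasp point. The pads swing forward as they close: fully open they stand 13 mm farther back than shut.
Start: joints at [-1.326, 0.332, -0.065, 1.46, 0.022, 1.35, -0.088], TCP at [0.165, 0.603, 0.25] pointing down, gripper open.
Joint ranges: [-2.6, 2.6], [-0.5, 2.12], [-1.47, 1.34], [0.16, 2.42], [-1.27, 4.41], [0.06, 2.06], [-2.6, 2.6]. Speed limits (rad/s): [2.22, 2.22, 2.79, 2.79, 3.14, 3.14, 3.14].

### API

Orientations are given as [roll, pitch, yaw] about the fixed x, y, z axes, in that order (R = Rz(yaw) Ry(pitch) Rx(roll)).
In Python, from plant import ctrl, capture, get_calibration, models gives the robot as it stands. The module is installed in compiled form; this text tells all that it offers.
- The arm moves only by the shell command python3 -m handwheel 'ROWS' [FORCE]. ROWS is JSON, a list that holds one entry, the list of rows, each a list of 7 numbers: the shift along the tool's x, y, z in cm, then the turn, a rotation vector about the tool's x, y, z in degrees, then the closure, from 0 (fully open) to 1 (shut). A call has exactly 8 rows; each row shifts and turns the pose as measured when the row begins, along the tool's axes as they then stand; what a row does not reach is not made up. A row lasts 1/8 s, in which the tool goes at most 62.5 mm and 10.7 degrees, less where a joint would pass 70% of its speed; a pose out of reach is approached as far as the arm can. A call with a gripper value outside its range is refused whole. The fingers move at their own pace and stop on an object; FORCE is the grip in N (left out, the last holds). Time passes only in rows, so rows that do not move let the fingers close, or fill a call up. It gives the time, the measured TCP pose, the force and the opening at its end, in the units of the state.
- ctrl.observe(): the state, without advancing time (a new reading comes with each control period).
- capture(name): name is "scene" or "top" or "wrist"; returns (picture, depth): 384x512x3 uint8, red, green, blue; 384x512 float32, m along the optical axis (not along the pixel's ray), 0 where there is no reading.
- get_calibration(name): a dict with "fov_y" (degrees; the focal length in pixels is half the picture's height over the tangent of half this angle, whatever the lens; pixels are square), "cx", "cy" (the principal point, pixels), "dist_coeffs" ([k1, k2, p1, p2, k3] as OpenCV has them; the pictures are not rectified), "R" (3x3) and "t" (3): a world point X has camera coordinates R X + t. Camera axes: x right, y down, z forward; pixel columns grow to the right and rows downward; lengths in m; the calibration is good to about 2 mm. A picture is of the moment at which its call begins: read the wrist's pose just before it. get_calibration takes no time and is no camera call; for the wrist camera it gives the pose at the moment of the call.
- ctrl.sign_off(): hands the job in, once; it reports no verdict.
Trained networks look in the newest picture that a camera, given by its name, has taken for a name from the list of things; names that differ only in an ending like _2 or _b are one class to them, and where a whole thing is asked for, a point or a joint stands for the part that bears it (a point fixed in the world has none). Each returns a list of dicts, best first, with "conf" (0 to 1); they miss things now and then, are a little off and sometimes report something else, mostly with a low value. They report only what shows in the picture. A call takes as long as a camera call.
- models.regions_of(camera, name): "mask" (384x512 bool, what is visible of it) and "extent" ([centre column, centre row, width, height] in pixels, round what is visible of it).
The state is a dict: "clock": time; "qpos": joint angles; "qd": joint speeds; "joint_efforts": joint torques, N m; "tool_pos": TCP position; "eef_rot": TCP orientation; "force": force on the tool from outside, world axes, zero at the start; "wrist_torque": the same for the moment, N m; "width": finger opening in m.
Only numpy, scipy, OpenCV 4.12 (cv2) and the standard library are available. Lean on these libraries where they do the work, as an engineer would, in place of code of your own. Each camera call takes 0.05 s, during which the arm holds its last target. There are 200 camera calls.

## Working session

There is one attempt and no reset: what is moved stays moved. The work goes in short steps, Python scripts to look and compute and a shell command to move; the robot and the scene stay as the last step left them, time stands still between calls to the robot, and variables do not carry over. Pictures are saved under pics/ and viewed, about 8 in all and at most 12, crops included, and the job is handed in when it is done.

```bash
mkdir -p pics
cat > h.py <<'E'
import numpy as np, cv2
from plant import ctrl, capture, get_calibration, models
def K(c):
    f=192/np.tan(np.radians(c['fov_y'])/2)
    return np.array([[f,0,c['cx']],[0,f,c['cy']],[0,0,1.]])
def cloud(d,c):
    v,u=np.mgrid[0:384,0:512]
    p=cv2.undistortPoints(np.stack([u,v],-1).reshape(-1,1,2).astype(np.float32),K(c),np.array(c['dist_coeffs'],float)).reshape(384,512,2)
    P=np.dstack([p*d[...,None],d])
    return (P-np.array(c['t']))@np.array(c['R'])
def onplane(uv,z,c):
    p=cv2.undistortPoints(np.array(uv,np.float32).reshape(-1,1,2),K(c),np.array(c['dist_coeffs'],float)).reshape(-1,2)
    R=np.array(c['R']);t=np.array(c['t']);o=-R.T@t
    r=np.c_[p,np.ones(len(p))]@R
    return o+r*((z-o[2])/r[:,2])[:,None]
def proj(X,c):
    return cv2.projectPoints(np.array(X,float).reshape(-1,1,3),cv2.Rodrigues(np.array(c['R'],float))[0],np.array(c['t'],float),K(c),np.array(c['dist_coeffs'],float))[0].reshape(-1,2)
E
python3 - <<'E'
from h import *
s=ctrl.observe();print({k:np.round(s[k],3) for k in('clock','tool_pos','eef_rot','force','width')})
a={}
for n in('scene','top'):
    im,d=capture(n);c=get_calibration(n);a[n]=im
    cv2.imwrite(f'pics/{n}0.png',im[...,::-1]);np.savez(f'{n}0.npz',im=im,d=d)
    P=cloud(d,c)
    print(n,-np.array(c['R']).T@np.array(c['t']))
    for t in('template','jig','paint_jar','stamp','mug','bowl','glue_gun','brush'):
        r=models.regions_of(n,t)
        if r:
            m=r[0]['mask']&(d>0);print(t,round(r[0]['conf'],2),np.round(r[0]['extent']),np.round(np.median(P[m],0),3),np.round(np.percentile(P[m],98,axis=0),3),np.round(np.percentile(P[m],2,axis=0),3))
            if t in('template','jig'): np.save(f'{t}_{n}.npy',r[0]['mask'])
b=cv2.resize(a['top'],(768,576));cv2.imwrite('pics/topb.png',b[...,::-1])
E
```

```text
{'clock': np.float64(0.0), 'tool_pos': array([0.165, 0.602, 0.25 ]), 'eef_rot': array([-3.14 ,  0.   ,  2.874]), 'force': array([ 0.503, -0.384,  0.177]), 'width': np.float64(0.085)}
scene [ 1.09023878 -0.9434347   0.82295697]
template 0.9 [243. 211.  66.  34.] [ 0.575 -0.033  0.032] [0.634 0.075 0.038] [ 0.498 -0.121  0.022]
jig 0.58 [250. 214. 114.  71.] [ 0.623 -0.044  0.019] [0.71  0.193 0.038] [ 0.474 -0.183  0.006]
paint_jar 0.62 [298. 212.  15.  26.] [0.739 0.024 0.045] [0.76  0.062 0.072] [0.698 0.013 0.004]
stamp 0.82 [257. 244.  14.  24.] [ 0.692 -0.157  0.022] [ 0.708 -0.129  0.069] [ 0.671 -0.169  0.001]
mug 0.62 [279. 137.  18.  24.] [0.468 0.466 0.061] [0.5   0.535 0.095] [0.422 0.451 0.003]
bowl 0.83 [320. 153.  25.  23.] [0.655 0.48  0.033] [0.713 0.511 0.051] [0.606 0.397 0.001]
glue_gun 0.98 [187. 337.  82.  59.] [ 0.653 -0.486  0.032] [ 0.73  -0.425  0.041] [ 0.606 -0.582  0.011]
brush 0.68 [112. 288.  74.  44.] [ 0.429 -0.448  0.018] [ 0.466 -0.376  0.024] [ 0.389 -0.546  0.002]
top [0.32749804 0.03115674 1.17205286]
template 0.84 [275. 201.  70.  51.] [ 0.572 -0.025  0.032] [0.63  0.078 0.039] [ 0.499 -0.114  0.021]
jig 0.72 [263. 194. 138.  88.] [0.598 0.052 0.019] [0.702 0.2   0.038] [ 0.469 -0.169  0.012]
paint_jar 0.71 [253. 148.  17.  25.] [0.723 0.038 0.067] [0.764 0.065 0.073] [ 0.706  0.013 -0.003]
stamp 0.65 [313. 161.  19.  16.] [ 0.678 -0.144  0.023] [ 0.698 -0.127  0.069] [ 0.664 -0.166  0.007]
mug 0.76 [ 90. 244.  50.  35.] [0.456 0.51  0.048] [0.495 0.554 0.096] [0.414 0.454 0.001]
bowl 0.61 [109. 173.  44.  36.] [0.666 0.465 0.021] [0.712 0.508 0.052] [0.606 0.401 0.002]
glue_gun 0.74 [434. 163.  56.  42.] [ 0.642 -0.468  0.033] [ 0.718 -0.421  0.04 ] [ 0.6   -0.571  0.018]
brush 0.72 [431. 244.  66.  32.] [ 0.424 -0.438  0.018] [ 0.462 -0.372  0.024] [ 0.382 -0.54   0.007]
```

View pics/topb.png

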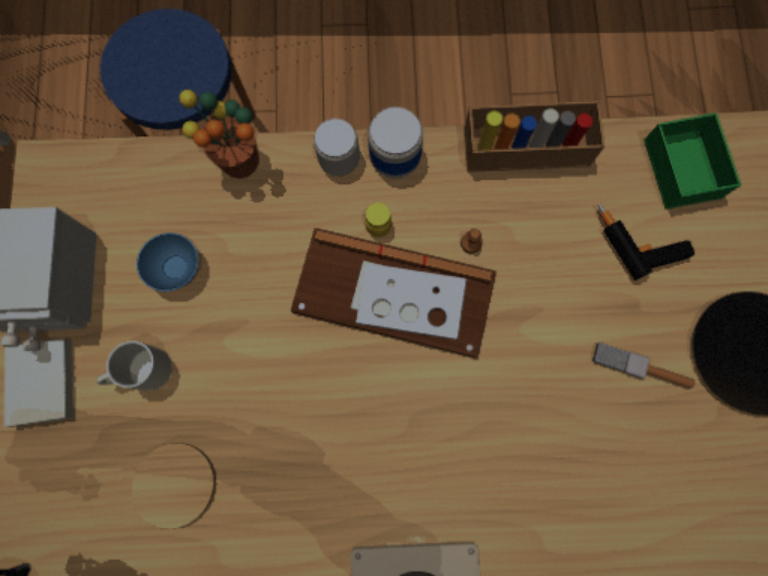

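View pics/scene0.png

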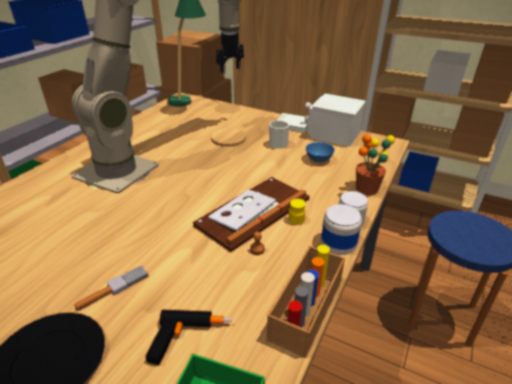

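The top view (768 px wide) shows the jig turned about -13° and the template shifted to the right. The red stripes are at (380,250) and (424,261), and the template centre is near (411,300). The scene view shows the bystanders well clear of the near and right sides. Next I compute the poses.

```bash
cat > fit.py <<'E'
from h import *
def rect(P):
    (c,s,a)=cv2.minAreaRect((P[:,:2]*1000).astype(np.float32))
    # yaw of the long side's normal (x axis), near 0
    if s[0]>s[1]: a-=90
    a=(a+45+180)%180-45
    if a>90:a-=180
    return np.round(c,1),np.round(s,1),round(a,1)
E
python3 - <<'E'
from fit import *
for n in('scene','top'):
    d=np.load(f'{n}0.npz')['d'];c=get_calibration(n)
    P=cloud(d,c)
    for t in('template','jig'):
        m=np.load(f'{t}_{n}.npy')
        if t=='template':
            Q=P[m];Q=Q[(Q[:,2]>.02)&(Q[:,2]<.042)]
        else:
            Q=P[m|np.load(f'template_{n}.npy')];Q=Q[(Q[:,2]>.012)&(Q[:,2]<.042)]
        print(n,t,rect(Q))
c=get_calibration('top')
print('red',onplane(np.array([[380,250],[424,261]])/1.5,.036,c), 'dots',onplane(np.array([[301,306],[469,347]])/1.5,.018,c))
w=get_calibration('wrist');s=ctrl.observe()
print(w['fov_y'],-np.array(w['R']).T@np.array(w['t'])-s['tool_pos'],np.round(w['R'],2).tolist())
E
```

```text
scene template (array([566.4, -19.5]), array([202. , 123.1]), -11.5)
scene jig (array([591.6,  11. ]), array([379.6, 180.9]), -16.0)
top template (array([565.4, -17.9]), array([199.6, 120.9]), -12.1)
top jig (array([589. ,  14.4]), array([379.7, 180.8]), -16.4)
red [[ 0.66740066  0.0374692   0.036     ]
 [ 0.64101848 -0.0489292   0.036     ]] dots [[ 0.56384275  0.19828609  0.018     ]
 [ 0.46869266 -0.12830279  0.018     ]]
58.09978583943103 [-0.06626941  0.01784485  0.12323158] [[0.26, 0.96, -0.0], [0.93, -0.25, 0.27], [0.26, -0.07, -0.96]]
```

```bash
python3 -m handwheel '[[[-2.9,-3,0,0,0,0.9,0],[-2.9,-3,0,0,0,0,0],[-2.9,-3,0,0,0,0,0],[-2.9,-3,0,0,0,0,0],[-2.9,-3,0,0,0,0,0],[-2.9,-3,0,0,0,0,0],[-2.9,-3,0,0,0,0,0],[-2.9,-3,0,0,0,0,0]]]'
python3 -m handwheel '[[[-2.9,-3,0,0,0,0,0],[-2.9,-3,0,0,0,0,0],[-2.9,-3,0,0,0,0,0],[-2.9,-3,0,0,0,0,0],[-2.9,-3,0,0,0,0,0],[-2.9,-3,0,0,0,0,0],[-2.9,-3,0,0,0,0,0],[0,0,0,0,0,0,0]]]'
python3 - <<'E'
from h import *
s=ctrl.observe();print({k:np.round(s[k],4) for k in('clock','tool_pos','eef_rot','force','width','qpos')})
c=get_calibration('wrist');im,d=capture('wrist');cv2.imwrite('pics/w1.png',im[...,::-1]);np.savez('w1.npz',im=im,d=d,R=c['R'],t=c['t'])
E
```

```text
clock: 1.9
tool_pos: [0.3243, 0.301, 0.25]
eef_rot: [3.139, -0.001, 2.862]
force: [-0.1, -0.9, 0.1]
width: 0.0853
clock: 2.9
tool_pos: [0.4662, 0.0311, 0.2512]
eef_rot: [3.134, 0.003, 2.857]
force: [-0.2, 1.2, -0.8]
width: 0.0853
{'clock': np.float64(2.9), 'tool_pos': array([0.4662, 0.0311, 0.2512]), 'eef_rot': array([3.1340e+00, 2.7000e-03, 2.8574e+00]), 'force': array([-0.2299,  1.1859, -0.808 ]), 'width': np.float64(0.0853), 'qpos': array([-0.7142, -0.0543,  0.5419,  1.8864,  0.0233,  1.296 ,  1.1075])}
```

View pics/w1.png

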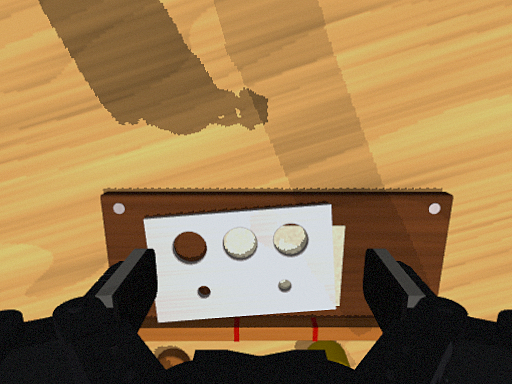

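The wrist view shows the board's near corners at (103,192) and (452,195). The template's corners are at about (145,218), (330,206), (338,305) and (160,322), and the red stripes are at x=236 and x=315. The fingertips are at (140,255) and (378,255).

```bash
cat >> fit.py <<'E'
J0=np.array([590.,13.]);JY=-16.2
def tojig(p):
    a=np.radians(JY);ex=np.array([np.cos(a),np.sin(a)]);ey=np.array([-np.sin(a),np.cos(a)])
    q=np.atleast_2d(p)[:,:2]*1000-J0
    return np.c_[q@ex,q@ey]
def look(tag):
    c=get_calibration('wrist');s=ctrl.observe();im,d=capture('wrist');cv2.imwrite(f'pics/{tag}.png',im[...,::-1])
    P=cloud(d,c)
    r=models.regions_of('wrist','template')
    print('tcp jig',np.round(tojig(s['tool_pos']),1),'z',s['tool_pos'][2],'yaw',np.degrees(s['eef_rot'][2])-180)
    if r:
        Q=P[r[0]['mask']&(d>0)];Q=Q[(Q[:,2]>.015)&(Q[:,2]<.045)]
        q=np.c_[tojig(Q)/1000,Q[:,2]];print(r[0]['conf'],'template in jig',rect(q))
        A=np.c_[Q[:,:2],np.ones(len(Q))]; k=np.linalg.lstsq(A,Q[:,2],rcond=None)[0];print('slope deg',np.degrees(np.hypot(*k[:2])),'z med',np.median(Q[:,2]))
    return im,d,P,c
E
python3 - <<'E'
from fit import *
im,d,P,c=look('w2')
f=(P[...,2]>.1)
for x0,x1 in((100,160),(360,420)):
    M=np.zeros_like(f);M[245:300,x0:x1]=1
    Q=P[f&M&(d>0)];i=Q[:,2].argsort()[:40];print('tips',np.round(Q[i].mean(0),4),Q[:,2].min(),np.round(tojig(Q[i].mean(0)),1))
print('near corners',onplane([[103,192],[452,195]],.018,c)*1000, tojig(onplane([[103,192],[452,195]],.018,c)))
print('dots',tojig(onplane([[119,209],[434,209]],.018,c)),'red z18',tojig(onplane([[237,318],[316,319]],.036,c)))
print('temp corners',tojig(onplane([[145,218],[330,206]],.026,c)),tojig(onplane([[338,305],[160,322]],.037,c)))
E
```

```text
tcp jig [[-124.9  -15.6]] z 0.2510614240454259 yaw -16.154445886255104
0.58 template in jig (array([ -8.6, -36.3]), array([134.1, 207. ]), 4.5)
slope deg 5.260099735468253 z med 0.031317207039354825
tips [ 0.4537 -0.0086  0.2452] 0.24358289824117527 [[-124.8  -58.7]]
tips [0.4762 0.0741 0.2458] 0.24430135271732942 [[-126.3   26.9]]
near corners [[ 447.48529188 -133.5505534    18.        ]
 [ 554.47981363  221.98912331   18.        ]] [[ -95.96967334 -180.4919071 ]
 [ -92.41591735  190.78111941]]
dots [[ -76.99664779 -165.77586685]
 [ -76.70087669  173.9062123 ]] red z18 [[ 46.23097355 -39.93071345]
 [ 47.75665132  49.1134831 ]]
temp corners [[ -69.52859919 -136.19964685]
 [ -82.68602197   59.82281731]] [[  29.15936451   72.58314226]
 [  50.04965696 -126.20475351]]
```

Open, the fingertips reach only about 6–7 mm ahead of the TCP. I descend in front of the near edge, centred on the template.

```bash
python3 -m handwheel '[[[0,-2.2,3,0,0,0,0],[0,0,3,0,0,0,0],[0,0,3,0,0,0,0],[0,0,3,0,0,0,0],[0,0,3,0,0,0,0],[0,0,3,0,0,0,0],[0,0,3,0,0,0,0],[0,0,0,0,0,0,0]]]'
python3 - <<'E'
from fit import *
s=ctrl.observe();print(tojig(s['tool_pos']),s['tool_pos'],np.degrees(s['eef_rot']),s['force'])
E
```

```text
clock: 4.05
tool_pos: [0.4577, 0.0274, 0.0356]
eef_rot: [3.128, 0.001, 2.882]
force: [-0.2, -0.1, 0.1]
width: 0.0856
[[-131.06990817  -23.07687145]] [0.45769615 0.02740676 0.03555547] [1.79220530e+02 8.13213456e-02 1.65132880e+02] [-0.15278589 -0.07161595  0.11897078]
```

```bash
python3 -m handwheel '[[[0,-0.8,0.4,0,0,0.6,0],[0,-0.7,0.3,0,0,0.7,0],[0,0,0,0,0,0,0],[-0.8,0,0,0,0,0,0],[-0.8,0,0,0,0,0,0],[-0.7,0,0,0,0,0,0],[-0.5,0,0,0,0,0,0],[0,0,0,0,0,0,0]]]'
python3 - <<'E'
from fit import *
s=ctrl.observe();print(tojig(s['tool_pos']),s['tool_pos'],np.degrees(s['eef_rot']),s['force'])
E
```

```text
clock: 5.05
tool_pos: [0.4851, 0.0051, 0.0317]
eef_rot: [3.124, 0.006, 2.859]
force: [0.5, -0.6, 0.4]
width: 0.0853
[[-98.50821846 -36.88507103]] [0.48511257 0.00506242 0.03166546] [179.00060713   0.32877529 163.81888144] [ 0.51923961 -0.59380312  0.37038901]
```

```bash
python3 -m handwheel '[[[0,0,0.3,1,0,0,0],[0,0,0.1,0,0,0,0],[-0.5,0,0,0,0,0,0],[-0.5,0,0,0,0,0,0],[-0.4,0,0,0,0,0,0],[-0.4,0,0,0,0,0,0],[-0.3,0,0,0,0,0,0],[0,0,0,0,0,0,0]]]'
python3 - <<'E'
from fit import *
s=ctrl.observe();print(tojig(s['tool_pos']),s['tool_pos'],np.degrees(s['eef_rot']),s['force'])
look('w3')
E
```

```text
clock: 6.05
tool_pos: [0.5055, -0.0002, 0.027]
eef_rot: [-3.14, 0.003, 2.861]
force: [-0.2, 0.5, 0.4]
width: 0.0853
[[-77.49988657 -36.25426549]] [ 5.05462731e-01 -1.92963158e-04  2.70381283e-02] [-1.79932035e+02  1.71535652e-01  1.63895795e+02] [-0.20320915  0.5157138   0.36776229]
tcp jig [[-77.5 -36.3]] z 0.02703812826636757 yaw -16.10420516512093
0.64 template in jig (array([-48.2, -37.2]), array([ 41.3, 207.2]), 1.1)
slope deg 10.985089994715532 z med 0.026313326736320267
```

View pics/w3.png

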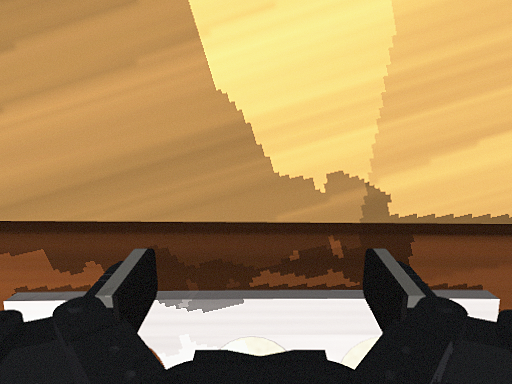

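The near edge now looks parallel to the board edge (row 295), and both fingers are pushing. I keep on towards the fence and watch the force.

```bash
cat > st.py <<'E'
from fit import *
s=ctrl.observe();print(np.round(tojig(s['tool_pos']),1),s['tool_pos'][2].round(4),np.degrees(s['eef_rot']).round(2),np.round(s['force'],1),np.round(s['wrist_torque'],2))
E
python3 -m handwheel '[[[-0.2,0,0,0,0,0,0],[-0.2,0,0,0,0,0,0],[-0.2,0,0,0,0,0,0],[0,0,0,0,0,0,0],[0,0,0,0,0,0,0],[0,0,0,0,0,0,0],[0,0,0,0,0,0,0],[0,0,0,0,0,0,0]]]'; python3 st.py
python3 -m handwheel '[[[-0.2,0,0,0,0,0,0],[-0.2,0,0,0,0,0,0],[-0.1,0,0,0,0,0,0],[0,0,0,0,0,0,0],[0,0,0,0,0,0,0],[0,0,0,0,0,0,0],[0,0,0,0,0,0,0],[0,0,0,0,0,0,0]]]'; python3 st.py
```

```text
clock: 7.15
tool_pos: [0.5108, -0.002, 0.0269]
eef_rot: [-3.14, 0.002, 2.86]
force: [-2.2, 2.3, 2.1]
width: 0.0855
[[-71.9 -36.5]] 0.0269 [-1.7992e+02  1.1000e-01  1.6389e+02] [-2.2  2.3  2.1] [0.16 0.49 0.03]
clock: 8.15
tool_pos: [0.5118, -0.0024, 0.0259]
eef_rot: [-3.14, -0.008, 2.86]
force: [-3.0, 1.0, 1.7]
width: 0.0853
[[-70.8 -36.6]] 0.0259 [-179.89   -0.44  163.85] [-3.   1.   1.7] [ 0.21  0.62 -0.1 ]
```

Forward motion has stopped at x=-70.8, which fits fence contact. I back off, rise, shut the fingers and go to the right side.

```bash
python3 -m handwheel '[[[1,0,0,0,0,0,0],[0.8,0,0,0,0.4,0,0],[0,0,-3,0,0,0,0],[0,0,-4,0,0,0,0],[0,0,-4,0,0,0,0],[0,-1,-3,0,0,0,1],[-1,-4,0,0,0,0,1],[0,0,0,0,0,0,1]]]';python3 st.py
python3 -m handwheel '[[[-2,-3,0,0,0,0,1],[-1,-3,0,0,0,0,1],[0,-2,0,0,0,0,1],[0,0,0,0,0,0,1],[0,0,0,0,0,0,1],[0,0,0,0,0,0,1],[0,0,0,0,0,0,1],[0,0,0,0,0,0,1]]]'
python3 -c "
from fit import *
im,d,P,c=look('w4')"
```

```text
clock: 9.15
tool_pos: [0.4904, -0.0493, 0.1713]
eef_rot: [-3.141, -0.011, 2.861]
force: [0.2, 0.7, -0.1]
width: 0.0321
[[-78.3 -87.7]] 0.1713 [-179.96   -0.62  163.92] [ 0.2  0.7 -0.1] [ 0.02 -0.03 -0.  ]
clock: 10.15
tool_pos: [0.4978, -0.13, 0.1702]
eef_rot: [3.139, -0.011, 2.868]
force: [-0.0, -0.5, 0.1]
width: 0.0001
tcp jig [[ -48.6 -163.1]] z 0.1701696258690843 yaw -15.654817372973696
0.73 template in jig (array([  0.5, -46.8]), array([123.5, 188. ]), 0.4)
slope deg 6.284259637141502 z med 0.03145470254512972
```

View pics/w4.png

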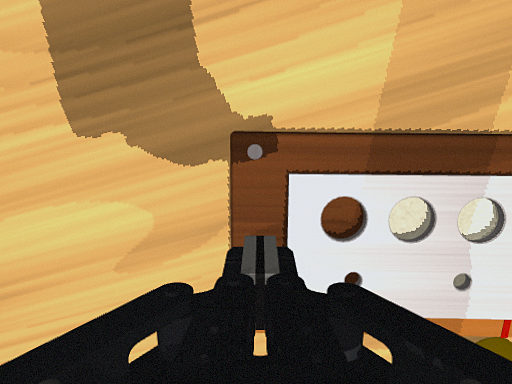

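The wrist view shows the template square against the fence. Its right edge is at column 288, the shut fingers at column 260, and the board's right edge at column 230. I descend beside the right edge.

```bash
python3 -m handwheel '[[[-2,-0.3,0,0,0.3,0.3,1],[-2,0,0,0,0.3,0.3,1],[0,0,3,0,0,0,1],[0,0,3,0,0,0,1],[0,0,3,0,0,0,1],[0,0,1.7,0,0,0,1],[0,0,0,0,0,0,1],[0,0,0,0,0,0,1]]]';python3 st.py
```

```text
clock: 11.25
tool_pos: [0.5364, -0.1434, 0.0612]
eef_rot: [3.139, -0.019, 2.858]
force: [-0.2, -0.3, 0.3]
width: -0.0
[[  -7.8 -165.1]] 0.0612 [179.84  -1.06 163.76] [-0.2 -0.3  0.3] [-0.02 -0.02  0.02]
```

```bash
python3 -m handwheel '[[[0,0,1,0,-1,0,1],[0,0,0.7,0,0,0,1],[0,0,0.2,0,0,0,1],[0,0,0,0,0,0,1],[0,0.4,0,0,0,0,1],[0,0.4,0,0,0,0,1],[0,0,0,0,0,0,1],[0,0,0,0,0,0,1]]]';python3 st.py
```

```text
clock: 12.25
tool_pos: [0.5417, -0.1352, 0.0458]
eef_rot: [3.137, 0.005, 2.859]
force: [0.4, 0.1, -0.8]
width: -0.0001
[[  -5.  -155.8]] 0.0458 [179.73   0.27 163.8 ] [ 0.4  0.1 -0.8] [-0.01  0.08  0.04]
```

```bash
python3 -m handwheel '[[[0.4,0,0.3,0,0,0,1],[0,0.4,0.1,0,0,0,1],[0,0.4,0,0,0,0,1],[0,0.4,0,0,0,0,1],[0,0.4,0,0,0,0,1],[0,0.4,0,0,0,0,1],[0,0,0,0,0,0,1],[0,0,0,0,0,0,1]]]';python3 st.py
python3 -m handwheel '[[[0,0.3,0,0,0,0,1],[0,0.3,0,0,0,0,1],[0,0.2,0,0,0,0,1],[0,0.2,0,0,0,0,1],[0,0,0,0,0,0,1],[0,0,0,0,0,0,1],[0,0,0,0,0,0,1],[0,0,0,0,0,0,1]]]';python3 st.py; python3 -c "
from fit import *
im,d,P,c=look('w5')"
```

```text
clock: 13.25
tool_pos: [0.5432, -0.1141, 0.0415]
eef_rot: [3.138, 0.004, 2.858]
force: [-1.3, -0.9, -0.2]
width: -0.0002
[[  -9.5 -135.1]] 0.0415 [179.79   0.25 163.76] [-1.3 -0.9 -0.2] [-0.36  0.13  0.01]
clock: 14.25
tool_pos: [0.546, -0.1042, 0.0415]
eef_rot: [3.138, 0.004, 2.858]
force: [-0.8, -1.6, 0.1]
width: -0.0002
[[  -9.6 -124.8]] 0.0415 [179.8    0.24 163.74] [-0.8 -1.6  0.1] [-0.24  0.16  0.01]
tcp jig [[  -9.6 -124.8]] z 0.04147248487678234 yaw -16.264302370428737
0.57 template in jig (array([-13.4, -61.7]), array([ 98. , 102.7]), 1.4)
slope deg 5.90756759422586 z med 0.028880759144256314
```

View pics/w5.png

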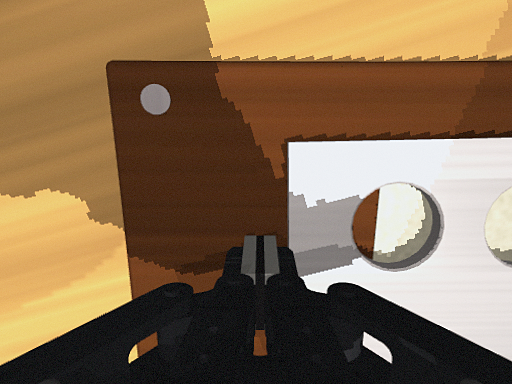

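The template is sliding along squarely, with its right edge at column 288 just ahead of the fingers. About 15 mm remain.

```bash
python3 -m handwheel '[[[0,0.3,0,0,0,0,1],[0,0.3,0,0,0,0,1],[0,0.2,0,0,0,0,1],[0,0.2,0,0,0,0,1],[0,0,0,0,0,0,1],[0,0,0,0,0,0,1],[0,0,0,0,0,0,1],[0,0,0,0,0,0,1]]]';python3 st.py
python3 -m handwheel '[[[0,0.2,0,0,0,0,1],[0,0,0,0,0,0,1],[0,0.2,0,0,0,0,1],[0,0,0,0,0,0,1],[0,0,0,0,0,0,1],[0,0,0,0,0,0,1],[0,0,0,0,0,0,1],[0,0,0,0,0,0,1]]]';python3 st.py; python3 -c "
from fit import *
im,d,P,c=look('w6')"
```

```text
clock: 15.35
tool_pos: [0.5494, -0.093, 0.0416]
eef_rot: [3.137, 0.005, 2.859]
force: [-0.1, -0.1, 0.0]
width: -0.0002
[[  -9.4 -113.1]] 0.0416 [179.74   0.26 163.79] [-0.1 -0.1  0. ] [-0.02  0.01  0.03]
clock: 16.35
tool_pos: [0.5506, -0.0889, 0.0416]
eef_rot: [3.137, 0.005, 2.859]
force: [1.0, 0.5, -0.8]
width: 0.0005
[[  -9.4 -108.8]] 0.0416 [179.74   0.26 163.78] [ 1.   0.5 -0.8] [ 0.01  0.02 -0.07]
tcp jig [[  -9.4 -108.8]] z 0.04164595878106616 yaw -16.219340702928747
0.97 template in jig (array([ -8.9, -45.3]), array([106.9, 108.3]), 1.8)
slope deg 0.20971796156618158 z med 0.02551064416007226
```

The slope is now 0.2° and the top is at z=25.5 mm, so the template appears to have dropped on. I withdraw and check from above.

```bash
python3 -m handwheel '[[[0,-0.8,0,0,0,0,1],[0,-1,0,0,0,0,1],[0,0,-3,0,0,0,1],[0,0,-5,0,0,0,1],[1,0,-5,0,0,0,1],[3,2,-5,0,0,0,1],[4,4,-3,0,0,0,1],[4,4,0,0,0,0,1]]]'
python3 -m handwheel '[[[2,3,0,0,0,0,1],[0,0,0,0,0,0,1],[0,0,0,0,0,0,1],[0,0,0,0,0,0,1],[0,0,0,0,0,0,1],[0,0,0,0,0,0,1],[0,0,0,0,0,0,1],[0,0,0,0,0,0,1]]]'
python3 - <<'E'
from fit import *
im,d,P,c=look('w7')
n='top';im,d=capture(n);c=get_calibration(n);P=cloud(d,c)
for t in('template','paint_jar','stamp','mug','bowl','glue_gun','brush'):
    r=models.regions_of(n,t)
    if r:
        m=r[0]['mask']&(d>0);print(t,round(r[0]['conf'],2),np.round(np.median(P[m],0),3))
s=ctrl.observe();print(s['force'])
E
```

```text
clock: 17.45
tool_pos: [0.4551, 0.0154, 0.2569]
eef_rot: [3.139, 0.004, 2.845]
force: [0.7, 1.0, -0.4]
width: 0.0
clock: 18.45
tool_pos: [0.4437, 0.0484, 0.2572]
eef_rot: [3.137, 0.004, 2.843]
force: [0.5, -0.8, -0.4]
width: 0.0001
tcp jig [[-150.4   -6.8]] z 0.25717195887357147 yaw -17.10713756353769
0.96 template in jig (array([-3.2, -0.8]), array([118.4, 201.9]), 0.6)
slope deg 0.6330400344647367 z med 0.025603150603351325
template 0.75 [ 0.597 -0.059  0.026]
paint_jar 0.71 [0.722 0.038 0.067]
stamp 0.69 [ 0.678 -0.142  0.024]
mug 0.85 [0.456 0.511 0.048]
bowl 0.6 [0.667 0.466 0.021]
glue_gun 0.67 [ 0.603 -0.079  0.019]
brush 0.65 [ 0.425 -0.437  0.019]
[-0.72835324  0.38618021 -0.083578  ]
```

View pics/w7.png

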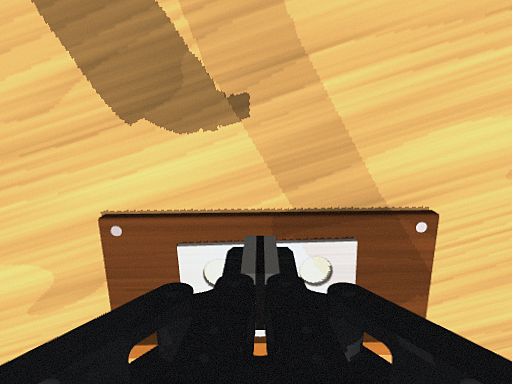

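The template is flat and centred between the board's dots. I open the fingers for a clear view of the holes.

```bash
python3 -m handwheel '[[[-2,0,0,0,0,0,0],[-1,0,0,0,0,0,0],[0,0,0,0,0,0,0],[0,0,0,0,0,0,0],[0,0,0,0,0,0,0],[0,0,0,0,0,0,0],[0,0,0,0,0,0,0],[0,0,0,0,0,0,0]]]'
python3 - <<'E'
from fit import *
im,d,P,c=look('w8')
cv2.imwrite('pics/w8c.png',cv2.resize(im[180:384,80:460],None,fx=2,fy=2,interpolation=cv2.INTER_CUBIC)[...,::-1])
E
```

```text
clock: 19.95
tool_pos: [0.4718, 0.0402, 0.2573]
eef_rot: [3.136, 0.003, 2.844]
force: [0.4, -0.4, 0.8]
width: 0.0853
tcp jig [[-121.1   -6.9]] z 0.2573386860445791 yaw -17.040923872954323
0.91 template in jig (array([-1.7, -0.1]), array([121.1, 202.9]), 0.8)
slope deg 0.17056647485273269 z med 0.025673057263429517
```

View pics/w8c.png

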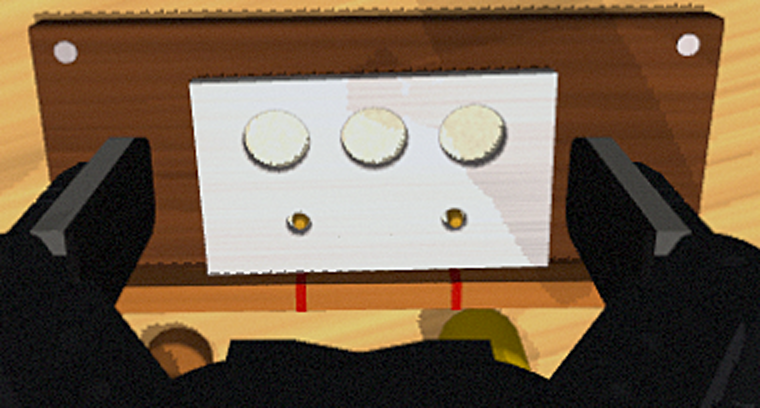

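Both brass pins show inside the locating holes, at (299,222) and (455,218) in the crop, lined up with the red stripes. The plate is flat and the hand is clear of it.

```bash
python3 -c "
from plant import ctrl
print(ctrl.sign_off())"
```

```text
the job is handed in; nothing more can be done
None
```

The template is seated on both pins and lies flat on the board, and I have handed the job in at about 20 s of the 64 s allowed. I pushed its near edge with the open fingertips until it sat square against the fence. Then I pushed its right edge to the left with the fingers shut until it dropped onto the pins.

**Last checks on the template:** Both brass pins show inside their holes, in line with the red stripes. The measured slope is 0.2° and the top face is at z = 25.7 mm, against 26 mm expected. The hand finished about 23 cm above the plate, touching nothing.

**Bystanders:** The jar, stamp, mug, bowl and brush read within about 2 mm of where they started. The glue gun is not confirmed: in the last top picture the network reported it on the jig, which is a false detection. The arm never went near it.

**Calibration:** The top and wrist cameras disagreed by about 4 mm on the jig's position. I therefore relied on contact with the fence and the drop onto the pins, not on the absolute numbers.

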